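# Lock the boot on an ignition coil and lift it for the hang check

### The job

The grey boot on the ignition coil in the orange nest has only been slipped on: push it straight down home against its spring, turn it clockwise (seen from above) to its stop so that the bayonet locks, and let it come up into its catch. Then do the hang check: lift the coil straight out of the nest by its boot alone, with a good 5 cm of air between the coil's foot and the nest's rim, and keep it there upright and still; the program finishes while the gripper is still holding it up. Leave the finished coils and the other things on the bench alone.

Things in the scene. Friction and masses are not known exactly. Their poses are not given: they have to be found in the camera images.
- coil: Ignition coil to finish (loose, about 0.2 kg), upright in the nest. Black body 35 mm across, 80 mm tall; black collar 33 mm across up to z = 94 mm; then a neck inside the boot. A mounting ear with a brass bushing sticks out to +x (45 mm from the axis, z = 59 to 73 mm), a connector stub to -x (42 mm from the axis, z = 5 to 19 mm). Origin at the centre of its foot, z up along its axis.
- coil_lugs (a point): On the coil's axis, 106 mm above its foot, amid two bayonet lugs on the neck's +x and -x sides (27 mm over both, 6 mm wide, 4 mm tall, hidden in the boot). The neck is 18 mm across and ends 126 mm above the foot. As found, the boot's slots are over the lugs (boot x along coil x within 0.1 rad), so it cannot turn until pushed down. Not locked, the boot pulls off when lifted.
- coil_collar (a point): On the coil's axis, 94 mm above its foot: top of the black collar, where the boot's lower edge stops when pushed home, 10 mm below where it is found. The spring force grows to about 7 N there. Fully home, the boot turns clockwise from above only, to a stop at about 1.35 rad. Let up, the spring lifts it 4 mm into the catch: locked, turned 1.05 to 1.4 rad, edge about 98 mm above the foot.
- boot: Grey plastic boot (loose, 40 g) over the coil's neck, coaxial, found resting on the contact spring 104 mm above the coil's origin. 66 mm tall: skirt 36 mm across up to z = 17 mm, collar 32 mm across at z = 28 to 33 mm, then a plain tube 26 mm across up to 66 mm. A steel contact spring 12 mm across stands 20 mm out of its top. Origin: centre of its lower edge, z up; two ribs on its x axis.
- boot_grip (a point): On the boot's axis, 52 mm above its lower edge: the plain round 26 mm tube, where to put the TCP. It may be gripped at any yaw; 30 N holds it for the push and the turn.
- nest: Fixture fixed to the bench: aluminium plate 120 x 100 x 12 mm, on it an orange split cup, 37 mm bore, 54 mm outside, rim 47 mm above the bench. The coil stands 35 mm deep in it, its foot 12 mm above the bench; the gap on the nest's -x side takes the connector stub and keeps the coil from turning (0.06 rad of play). Origin on the bench under the cup's centre, z up.
- done0: Loose, black and grey like the worked one: a finished ignition coil standing upright on the bench, 184 mm tall over its contact spring, foot 35 mm across. A bystander. Origin at the centre of its foot, z up, x towards its ear.
- done1: Loose, black and grey like the worked one: a finished ignition coil standing upright on the bench, 184 mm tall over its contact spring, foot 35 mm across. A bystander. Origin at the centre of its foot, z up, x towards its ear.
- done2: Loose, black and grey like the worked one: a finished ignition coil standing upright on the bench, 184 mm tall over its contact spring, foot 35 mm across. A bystander. Origin at the centre of its foot, z up, x towards its ear.
- boot_tray: Blue tray fixed to the bench, 120 x 140 x 35 mm, with four spare grey boots standing in it, up to 71 mm above the bench. Origin at the centre of its underside.
- gauge: Loose dial gauge lying on the bench, 60 x 48 mm, 30 mm high. A bystander. Origin at the centre of its underside.
- screwdriver: Loose screwdriver lying on the bench. A bystander.
Things that resemble listed ones, but are neither listed nor needed, are in the scene too. What is shaped like the coil but turquoise is not meant.

How it is judged:
On the way, in this order (a step that is already met when the one before it is completed fails the run):
1. the boot is pushed down and turned clockwise into its locking position, the coil still down in the nest (z of boot in the frame of coil below 0.1005 m and angle between the x axis of boot and the x axis of coil, either way round between 0.95 and 1.5 rad and height (world z) of coil below 0.03 m), for 0.1 s.
2. the coil hangs from its locked boot in the gripper, clear of the nest, upright and steady (z of boot in the frame of coil between 0.0962 and 0.1005 m and angle between the x axis of boot and the x axis of coil, either way round between 0.95 and 1.5 rad and height (world z) of coil above 0.092 m and angle between coil's own z axis and vertical below 0.14 rad and contact force between the fingers and boot above 1 N and contact force between the fingers and coil below 0.3 N and contact force between coil and nest below 0.1 N and linear speed of coil below 0.03 m/s and angular speed of coil below 0.3 rad/s and contact force between coil and done0 below 0.1 N and contact force between coil and done1 below 0.1 N and contact force between coil and done2 below 0.1 N), for 0.3 s.
At the end, for the whole second after the job is handed in: Boot locked (lower edge 96.2-100.5 mm above the coil's foot, turned 0.95-1.5 rad); coil hangs from the boot alone in the fingers, which do not touch the coil: foot 45 mm or more above the nest's rim, upright within 8 degrees, under 30 mm/s and 0.3 rad/s, no nest or other coil carrying it (all of step 2); the arm keeps its last pose, push and grip.
It fails at once if the worked coil is tipped over (more than 0.35 rad) (angle between coil's own z axis and vertical above 0.35 rad).
It fails at once if a finished coil is moved more than 20 mm or tipped (distance of any of done0, done1, done2 from where it was at the start of the episode above 0.02 m or angle between any of done0, done1, done2's own z axis and vertical above 0.25 rad).
It fails at once if the gauge or the screwdriver is moved more than 20 mm (distance of any of gauge, screwdriver from where it was at the start of the episode above 0.02 m).
It also fails if it takes over 38 s, if anything falls off the work surface, if the arm or the gripper's body presses on something with over 40 N, if the wrist force passes 120 N, or if a joint passes its speed limit or range.

### The arm

A 6-joint arm with a two-finger parallel gripper is mounted at the origin on the work surface. World frame = base frame: x ahead of the robot, y to its left, z up, the work surface at z = 0. Lengths are in m, angles in rad, forces in N, time in s.
With the tool pointing down it reaches from about 0.425 to 1.125 m from the base axis. Payload 14.9 kg.
Tool frame: the origin (TCP) lies between the finger pads, 19 mm behind the fingertips; this is the grasp point; z points along the fingers, y is the line along which they close (so a half turn about z gives the same grasp; the last joint's range is limited). The gripper opens to 91 mm and grips with 3 to 60 N. Pads are 32 mm wide; open, the fingers measure 118 mm over their backs; the gripper's body (76 mm by 178 mm) begins 60 mm behind the grasp point.
Start: joints at [1.161, 0.379, 1.734, -0, 1.028, -0.033], TCP at [0.258, 0.651, 0.233] pointing down, gripper open.
Joint ranges: [-2.77, 2.77], [-0.74, 2.19], [0, 2.66], [-1.06, 4.2], [0.31, 2.87], [-3.08, 3.08]. Speed limits (rad/s): [1.89, 1.89, 2.39, 3.14, 3.14, 3.14].

### API

Orientations are given as [roll, pitch, yaw] about the fixed x, y, z axes, in that order (R = Rz(yaw) Ry(pitch) Rx(roll)).
In Python, from plant import robot gives the robot as it stands.
- The arm moves only by the tool send_rows, never from a script. Its argument "series" is text: rows parted by semicolons, each of 7 numbers parted by spaces: the shift along the world's x, y, z in cm, then the turn, a rotation vector about the world's x, y, z in degrees, then the opening, from 0 (shut) to 1 (fully open). A call has 1 to 20 rows; each row shifts and turns the commanded pose from where the row before left it; what a row does not reach is not made up. A row lasts 1/10 s, in which the tool goes at most 50 mm and 8.59 degrees, less where a joint would pass 70% of its speed; a pose out of reach is approached as far as the arm can. A call is refused whole if a number of a shift passes 5 or a number of a turn 8.59, either way. A call with a gripper value outside its range is refused whole. The fingers move at their own pace and stop on an object; the grip force is fixed at half the most. Time passes only in rows, so rows that do not move let the fingers close. It gives the time, the measured TCP pose, the force, the opening and the grip force at its end, in the units of the state.
- robot.get_state(): the state, without advancing time (a new reading comes with each control period).
- robot.get_image(name): name is "side" or "top"; returns the picture (400x640x3 uint8, blue, green, red); there is no depth.
- robot.get_calibration(name): a dict with "camera_matrix" (3x3 intrinsics, pixels), "k1" (the pictures are not rectified: a ray, as slopes to the right and down, at radius r is drawn at 1 + k1 r^2 times it, then the intrinsics apply), "R" (3x3) and "t" (3): a world point X has camera coordinates R X + t. Camera axes: x right, y down, z forward; pixel columns grow to the right and rows downward; lengths in m; the calibration is good to about 2 mm. A picture is of the moment at which its call begins. get_calibration takes no time and is no camera call.
- robot.sign_off(): hands the job in; it is judged then, once.
The state is a dict: "t": time; "joints": joint angles; "qd": joint speeds; "joint_torque": joint torques, N m; "tool_pos": TCP position; "orientation": TCP orientation; "wrist_force": force on the tool from outside, world axes, zero at the start; "moment": the same for the moment, N m; "width": finger opening in m; "finger_force": force on a finger pad.
Only numpy, scipy, OpenCV 4.12 (cv2) and the standard library are available. Lean on these libraries where they do the work, as an engineer would, in place of code of your own. Each camera call takes 0.05 s, during which the arm holds its last target. There are 200 camera calls.

## Working session

There is one attempt and no reset: what is moved stays moved. The work goes in short steps, Python scripts to look and compute and a tool call to move; the robot and the scene stay as the last step left them, time stands still between calls to the robot, and variables do not carry over. Pictures are saved under pics/ and viewed, at most 10 in all, crops included, and the job is handed in when it is done.

Besides the shell and the picture viewer there is one more tool, called after "Request:" as name(argument=value, ...), one argument or row to a line, values as JSON. send_rows: Moves the arm, as the interface text tells. Its arguments: {"type":"object","properties":{"series":{"type":"string"}},"required":["series"]}

```bash
mkdir -p pics
python3 - <<'E'
from plant import robot
import cv2
for n in("side","top"):
    cv2.imwrite(f"pics/{n}0.png",robot.get_image(n))
    c=robot.get_calibration(n);print(n,c)
s=robot.get_state();print(s)
E
```

```text
side {'camera_matrix': array([[447.92062889,   0.        , 312.50727945],
       [  0.        , 447.92062889, 198.94665246],
       [  0.        ,   0.        ,   1.        ]]), 'k1': 0.014642007901456979, 'R': array([[ 0.9239431 , -0.38242528,  0.00894715],
       [-0.24491942, -0.60937064, -0.75411001],
       [ 0.29384286,  0.69456341, -0.65668718]]), 't': array([-0.61411793,  0.18479836,  1.23909312])}
top {'camera_matrix': array([[382.19430681,   0.        , 316.08149973],
       [  0.        , 382.19430681, 194.3001735 ],
       [  0.        ,   0.        ,   1.        ]]), 'k1': -0.014173586227741139, 'R': array([[ 0.0838777 , -0.99645507, -0.0064666 ],
       [-0.97388116, -0.08059996, -0.21227135],
       [ 0.21099766,  0.02410253, -0.97718937]]), 't': array([-0.1253154 ,  0.61926258,  0.83211498])}
{'t': 0.1, 'joints': array([ 1.16073716e+00,  3.79337367e-01,  1.73470924e+00, -7.05070416e-06,
        1.02849592e+00, -3.32795290e-02]), 'qd': array([-0.00060882, -0.00027423,  0.00025854,  0.00044923,  0.00123   ,
        0.00202006]), 'joint_torque': array([ 3.48522764e-03, -7.65045404e+01, -4.35290694e+01,  6.53949799e-02,
        3.98386689e-02, -8.22738775e-05]), 'tool_pos': array([0.25741225, 0.65060006, 0.23217346]), 'orientation': array([-3.14064310e+00, -2.55732861e-05,  2.76481665e+00]), 'wrist_force': array([-0.14884885,  0.10227951,  0.36929367]), 'moment': array([-0.02844694,  0.02272366, -0.02401922]), 'finger_force': 0.0, 'width': 0.0913378166434925}
```

View pics/side0.png

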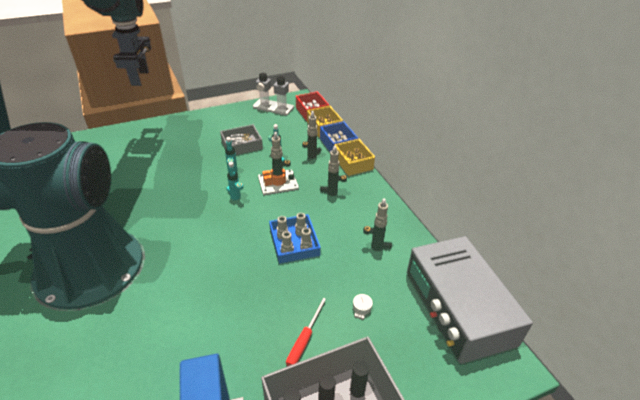

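View pics/top0.png

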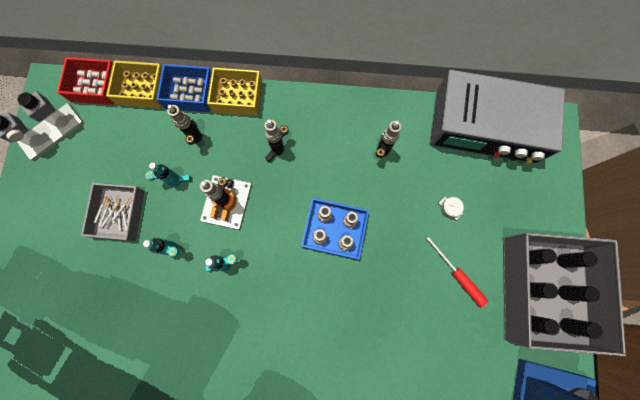

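Candidates: the black and grey coil in the orange nest (side 277,155 / top 215,192), three black finished coils on the bench (top 183,122, 275,138, 390,138) and turquoise lookalikes (top 167,175, 160,246, 220,263). Only the first stands in the orange cup on the white plate, so it fits the description. I'll confirm it in an enlarged crop.

Run:
```python
import cv2,numpy as np
a=cv2.imread("pics/side0.png")[115:205,225:325];b=cv2.imread("pics/top0.png")[155:245,170:270]
f=lambda i:cv2.resize(i,None,fx=4,fy=6*4/6,interpolation=cv2.INTER_CUBIC)
cv2.imwrite("pics/crop.png",np.hstack([f(a),f(b)]))
```

```text
(no output)
```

View pics/crop.png

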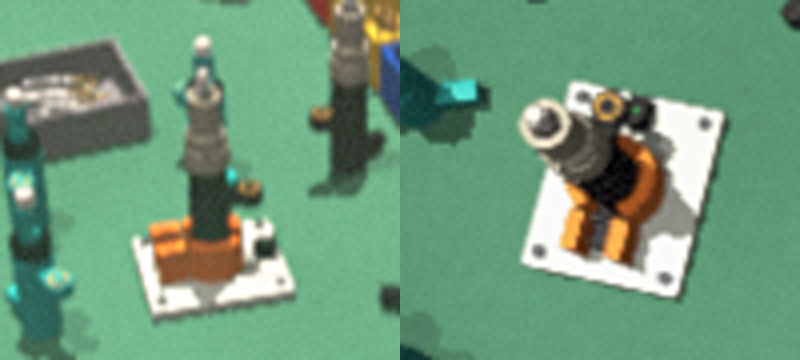

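The crop confirms it: grey boot on a black body in the orange split cup, with the brass ear beside it. The boot's tube top is at side ≈ (275.8,138) and top ≈ (206.3,185.3). Next I triangulate.

```bash
cat > h.py <<'E'
from plant import robot
import numpy as np
from scipy.optimize import least_squares
C={n:robot.get_calibration(n) for n in("side","top")}
def proj(n,X):
    c=C[n];p=c["R"]@X+c["t"];s=p[:2]/p[2];s=s*(1+c["k1"]*(s@s))
    K=c["camera_matrix"];return K[:2,:2]@s+K[:2,2]
def tri(a,b): 
    r=least_squares(lambda X:np.r_[proj("side",X)-a,proj("top",X)-b],[.6,.2,.1]);return r.x,np.abs(r.fun).max()
def atz(n,a,z):
    r=least_squares(lambda X:proj(n,np.r_[X,z])-a,[.6,.2]);return r.x
E
python3 - <<'E'
from h import *
S=lambda x,y:np.array([225+x/4,115+y/4])-.4
T=lambda x,y:np.array([170+(x-400)/4,155+y/4])-.4
print("tubetop",tri(S(204,91),T(545,121)))
print("spring",tri(S(202,73),T(541,118)))
print("ear",tri(S(250,192),T(608,106)))
for n,f,z,p in(("side",S,.182,(204,91)),("top",T,.182,(545,121))):print(n,atz(n,f(*p),z))
st=[atz("side",S(*p),.012) for p in((133,240),(158,320),(297,292),(265,220))]
tt=[atz("top",T(*p),.012) for p in((573,82),(725,112),(680,300),(522,265))]
for q in(st,tt):
    q=np.array(q);print("plate",q.mean(0),q.round(3).tolist())
for g in ((210,226),(207,152)):print(atz("side",S(*g),.047))
# predicted pixels of others (done coils, turquoise) foot by top
T0=lambda x,y:atz("top",np.array([x,y]),0.17)
for nm,p in dict(d0=(173,112),d1=(270,126),d2=(396,127),tq1=(153,169),tq2=(148,243),tq3=(212,265)).items():print(nm,T0(*p).round(3))
E
```

```text
tubetop (array([0.60257705, 0.15119287, 0.18310196]), np.float64(0.5873298393929645))
spring (array([0.59994977, 0.14709382, 0.20255749]), np.float64(0.4336168725677112))
ear (array([0.63743038, 0.14999723, 0.07675347]), np.float64(0.6365519644859887))
side [0.60112856 0.15276842]
top [0.60362978 0.15143425]
plate [0.59876269 0.1450441 ] [[0.547, 0.205], [0.534, 0.097], [0.652, 0.088], [0.662, 0.19]]
plate [0.60182698 0.15028876] [[0.667, 0.192], [0.656, 0.094], [0.536, 0.107], [0.549, 0.207]]
[0.60099957 0.15584505]
[0.63341456 0.2575858 ]
d0 [0.763 0.251]
d1 [0.747 0.036]
d2 [ 0.767 -0.235]
tq1 [0.631 0.272]
tq2 [0.476 0.255]
tq3 [0.444 0.119]
```

Tube top triangulates to (0.602, 0.151, 0.183), which matches the expected z of 0.182. The nest's yaw is about -0.11. I go high first, then across.

Request:
send_rows(
  series="0 0 3 0 0 0 1;0 0 3 0 0 0 1;2.3 -3.33 0 0 0 0 1;2.3 -3.33 0 0 0 0 1;2.3 -3.33 0 0 0 0 1;2.3 -3.33 0 0 0 0 1;2.3 -3.33 0 0 0 0 1;2.3 -3.33 0 0 0 0 1;2.3 -3.33 0 0 0 0 1;2.3 -3.33 0 0 0 0 1;2.3 -3.33 0 0 0 0 1;2.3 -3.33 0 0 0 0 1;2.3 -3.33 0 0 0 0 1;2.3 -3.33 0 0 0 0 1;2.3 -3.33 0 0 0 0 1;2.3 -3.33 0 0 0 0 1;2.3 -3.33 0 0 0 0 1;0 0 0 0 0 0 1;0 0 0 0 0 0 1",
)

```text
t: 2.0
tool_pos: [0.6026, 0.1507, 0.2923]
orientation: [-3.141, -0.001, 2.763]
wrist_force: [-0.7, 0.4, -0.2]
width: 0.0912
finger_force: 0.0
```

Request:
send_rows(
  series="0 0 -2.5 0 0 0 1;0 0 -2.5 0 0 0 1;0 0 -2.5 0 0 0 1;0 0 -2 0 0 0 1;0 0 -1.5 0 0 0 1;0 0 -1.4 0 0 0 1;0 0 0 0 0 0 1;0 0 0 0 0 0 1",
)

```text
t: 2.8
tool_pos: [0.6027, 0.1517, 0.1691]
orientation: [3.141, 0.0, 2.765]
wrist_force: [0.3, -0.7, 0.1]
width: 0.091
finger_force: 0.0
```

Run:
```python
from h import *
import cv2
a=robot.get_image("side");b=robot.get_image("top")
f=lambda i:cv2.resize(i,None,fx=4,fy=4,interpolation=cv2.INTER_CUBIC)
cv2.imwrite("pics/pre.png",np.hstack([f(a[90:190,225:325]),f(b[145:245,160:260])]))
s=robot.get_state();print(s["tool_pos"],s["wrist_force"],s["joints"][5])
```

```text
[0.60312115 0.15157358 0.16970839] [-0.15309547  0.40705546  0.01085454] -0.9852534972794487
```

View pics/pre.png

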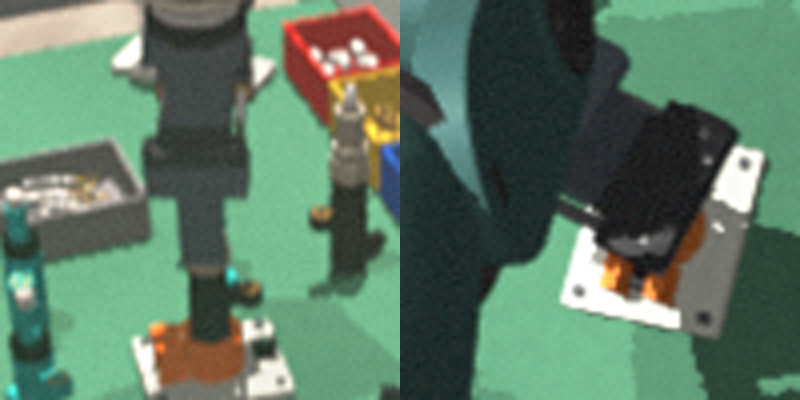

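The fingers straddle the boot in line with the coil (side 277,140), so I close.

Request:
send_rows(
  series="0 0 0 0 0 0 0.5;0 0 0 0 0 0 0.3;0 0 0 0 0 0 0.2;0 0 0 0 0 0 0.2;0 0 0 0 0 0 0;0 0 0 0 0 0 0;0 0 0 0 0 0 0;0 0 0 0 0 0 0",
)

```text
t: 3.7
tool_pos: [0.6025, 0.1514, 0.1687]
orientation: [-3.142, -0.0, 2.765]
wrist_force: [-0.3, 0.5, -0.2]
width: 0.0302
finger_force: 0.0
```

Request:
send_rows(
  series="0 0 0 0 0 0 0;0 0 0 0 0 0 0;0 0 0 0 0 0 0;0 0 0 0 0 0 0",
)

```text
t: 4.1
tool_pos: [0.6026, 0.1514, 0.1687]
orientation: [-3.142, -0.0, 2.765]
wrist_force: [-0.3, 0.5, 0.3]
width: 0.0256
finger_force: 30.0
```

Request:
send_rows(
  series="0 0 -0.2 0 0 0 0;0 0 -0.2 0 0 0 0;0 0 -0.2 0 0 0 0;0 0 -0.2 0 0 0 0;0 0 -0.1 0 0 0 0;0 0 0 0 0 0 0;0 0 0 0 0 0 0",
)

```text
t: 4.8
tool_pos: [0.6029, 0.1515, 0.16]
orientation: [3.141, 0.001, 2.765]
wrist_force: [-0.7, -0.5, 6.2]
width: 0.0257
finger_force: 30.0
```

Request:
send_rows(
  series="0 0 -0.1 0 0 0 0;0 0 -0.1 0 0 0 0;0 0 0 0 0 0 0;0 0 0 0 0 0 0",
)

```text
t: 5.2
tool_pos: [0.6037, 0.1516, 0.1594]
orientation: [3.141, 0.002, 2.765]
wrist_force: [-3.0, -1.3, 20.6]
width: 0.0252
finger_force: 30.0
```

Request:
send_rows(
  series="0 0 0.04 0 0 0 0;0 0 0 0 0 -3 0;0 0 0 0 0 -5 0;0 0 0 0 0 -5 0;0 0 0 0 0 -5 0;0 0 0 0 0 -5 0;0 0 0 0 0 -5 0;0 0 0 0 0 0 0",
)

```text
t: 6.0
tool_pos: [0.6035, 0.1514, 0.1594]
orientation: [3.14, 0.001, 2.273]
wrist_force: [-2.2, -2.2, 16.0]
width: 0.0253
finger_force: 30.0
```

```bash
python3 -c "
from h import *
s=robot.get_state();print(s['joints'],s['moment'],s['wrist_force'],s['orientation'])"
```

```text
[ 2.08490640e-01  3.53673994e-01  1.92808887e+00 -3.77123683e-04
  8.57990754e-01 -4.93496137e-01] [-0.53457924  0.62374304 -0.05482458] [-2.16735126 -2.23935487 16.00165712] [3.14010845e+00 1.12280894e-03 2.27302863e+00]
```

Request:
send_rows(
  series="0 0 0 0 0 -5 0;0 0 0 0 0 -5 0;0 0 0 0 0 -5 0;0 0 0 0 0 -5 0;0 0 0 0 0 -5 0;0 0 0 0 0 -5 0;0 0 0 0 0 -5 0;0 0 0 0 0 -5 0;0 0 0 0 0 -4 0;0 0 0 0 0 0 0;0 0 0 0 0 0 0",
)

```text
t: 7.1
tool_pos: [0.6034, 0.1514, 0.1595]
orientation: [3.14, -0.0, 1.508]
wrist_force: [-2.8, -2.3, 17.2]
width: 0.0255
finger_force: 30.0
```

```bash
python3 -c "
from h import *
s=robot.get_state();print(s['joints'],s['moment'],s['wrist_force'],s['orientation'])"
```

```text
[ 2.08514093e-01  3.53551919e-01  1.92812270e+00 -2.62260806e-04
  8.58337482e-01  2.71433649e-01] [-0.56810001  0.79873285 -0.0397828 ] [-2.77457442 -2.26985692 17.21045773] [ 3.14001670e+00 -2.32299574e-04  1.50804824e+00]
```

Request:
send_rows(
  series="0 0 0 0 0 -3 0;0 0 0 0 0 -3 0;0 0 0 0 0 -2 0;0 0 0 0 0 0 0;0 0 0 0 0 0 0",
)

```text
t: 7.6
tool_pos: [0.6033, 0.1514, 0.1594]
orientation: [3.14, -0.0, 1.369]
wrist_force: [-3.1, -3.0, 17.8]
width: 0.0253
finger_force: 30.0
```

```bash
python3 -c "
from h import *
s=robot.get_state();print(s['joints'][5],s['moment'],s['wrist_force'],s['orientation'])"
```

```text
0.41076994213345575 [-0.63875348  0.96982979  0.20292636] [-3.11747487 -3.00645913 17.78135948] [ 3.14025149e+00 -1.65023158e-04  1.36891708e+00]
```

The twist moment has risen to 0.24 N m, so it is on the stop. I back off slightly and let it up 4 mm into the catch.

Request:
send_rows(
  series="0 0 0 0 0 2 0;0 0 0.1 0 0 0 0;0 0 0.1 0 0 0 0;0 0 0.1 0 0 0 0;0 0 0.1 0 0 0 0;0 0 0.1 0 0 0 0;0 0 0 0 0 0 0;0 0 0 0 0 0 0;0 0 0 0 0 0 0",
)

```text
t: 8.5
tool_pos: [0.6026, 0.1514, 0.1632]
orientation: [3.142, -0.0, 1.403]
wrist_force: [-0.6, -0.2, 1.7]
width: 0.0256
finger_force: 30.0
```

```bash
python3 -c "
from h import *
s=robot.get_state();print(s['joints'][5],s['moment'],s['wrist_force'],s['orientation'])"
```

```text
0.37602639343481553 [-0.31919043  0.13435073  0.01994414] [-0.64853698 -0.18098367  1.71041   ] [ 3.14157083e+00 -1.11034104e-05  1.40343402e+00]
```

Request:
send_rows(
  series="0 0 0.1 0 0 0 0;0 0 0.1 0 0 0 0;0 0 0.1 0 0 0 0;0 0 0.1 0 0 0 0;0 0 0.2 0 0 0 0;0 0 0.2 0 0 0 0;0 0 0.2 0 0 0 0;0 0 0 0 0 0 0;0 0 0 0 0 0 0",
)

```text
t: 9.4
tool_pos: [0.6027, 0.1514, 0.1733]
orientation: [3.141, -0.0, 1.403]
wrist_force: [0.9, -0.5, -2.4]
width: 0.0258
finger_force: 30.0
```

Run:
```python
from h import *
import cv2
a=robot.get_image("side")
cv2.imwrite("pics/lift1.png",cv2.resize(a[90:190,225:325],None,fx=5,fy=5,interpolation=cv2.INTER_CUBIC))
for i in range(3):
    print(robot.get_state()["wrist_force"]);robot.get_image("top")
```

```text
[ 0.38283796  0.04916937 -1.62676695]
[ 0.15830526 -0.56699832 -2.50344622]
[ 0.66602633 -0.28898888 -2.36121855]
```

View pics/lift1.png

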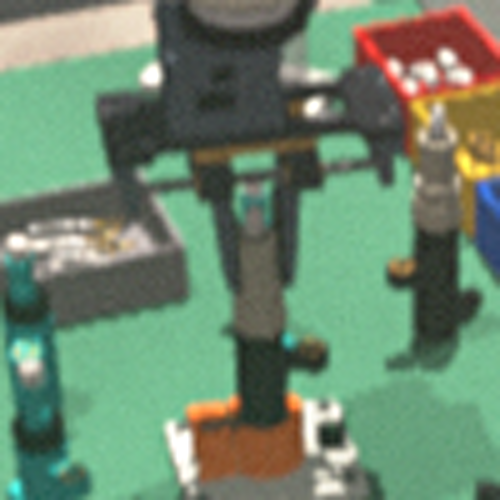

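The pull reads -2.4 N, which is the coil plus boot, and the boot is flush on the coil (side 277,150). It is locked and hanging, so I lift straight up.

Request:
send_rows(
  series="0 0 0.3 0 0 0 0;0 0 0.6 0 0 0 0;0 0 0.8 0 0 0 0;0 0 0.8 0 0 0 0;0 0 0.8 0 0 0 0;0 0 0.8 0 0 0 0;0 0 0.8 0 0 0 0;0 0 0.8 0 0 0 0;0 0 0.8 0 0 0 0;0 0 0.8 0 0 0 0;0 0 0.8 0 0 0 0;0 0 0.5 0 0 0 0;0 0 0.3 0 0 0 0;0 0 0.1 0 0 0 0;0 0 0 0 0 0 0;0 0 0 0 0 0 0;0 0 0 0 0 0 0;0 0 0 0 0 0 0;0 0 0 0 0 0 0;0 0 0 0 0 0 0",
)

```text
t: 11.6
tool_pos: [0.6025, 0.1514, 0.2631]
orientation: [-3.141, 0.0, 1.403]
wrist_force: [0.1, 0.1, -1.8]
width: 0.0254
finger_force: 30.0
```

Run:
```python
from h import *
import cv2
a=robot.get_image("side")
cv2.imwrite("pics/lift2.png",cv2.resize(a[80:190,225:325],None,fx=5,fy=5,interpolation=cv2.INTER_CUBIC))
for i in range(3):
    print(robot.get_state()["wrist_force"]);robot.get_image("top")
```

```text
[-0.83861043 -0.10980092 -1.86703749]
[ 0.13708863  0.25460619 -1.73262016]
[ 0.0358326  -0.580922   -1.75283966]
```

View pics/lift2.png

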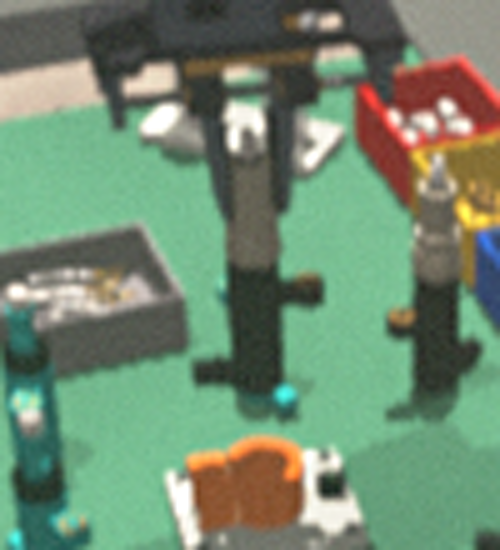

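The coil hangs upright with its foot at crop (255,385), well above the cup rim at (245,450). The foot is at z ≈ 0.11 and the boot is flush on the collar, so I hand it in.

```bash
python3 -c "
from plant import robot
print(robot.sign_off())"
```

```text
the job is handed in; nothing more can be done
None
```

The boot is locked, and the coil hangs upright and still from it in the gripper, its foot about 65 mm above the nest's rim; the job is handed in, but sign-off gave no verdict.

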